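# Stack the contact rollers and shut the bay

## Task

Put the spare rollers away in the green bay so that they make a tidy pyramid on the three already there: the two black ones side by side in the gaps of the bottom row, then the soft red one on top in the gap between them, all lying the same way as the row below with their ends in line to about a centimetre. Feel each roller down until it truly rests in its gap and only then let go, so that it does not fall even a little, and never press hard on the rollers below: the tyres dent. Then push the bay's door shut until it clicks home on its catch, and leave everything else on the bench where it is.

Things in the scene. Friction and masses are not known exactly. Their poses are not given: they have to be found in the camera images.
- bay: roller bay: open-topped green sheet-steel bin fixed to the bench, hinged door in front. Origin at the centre of its underside; x points from the door side to the back wall, y to its left, z up. Inside 201 mm wide (y) and 128 mm deep (x from -64 to 64 mm); walls 4 mm thick, tops 143 mm above the origin, also the back wall.
- bay_floor (a point): middle of the bay's inner floor, 6 mm above the bay's origin. The three bottom rollers fill the width with 9 mm of play in all, so they roll a few mm apart when one is set on them; their ends are about 39 mm from back wall and shut door. Centres of the rows rest at about 38 mm (bottom), 91 to 93 (second) and 144 to 148 mm (top) above the bay's origin.
- door (a joint): angle of the bay's front door, rad: 0 shut, grows as it opens towards the bay's -x; 1.0 to 1.45 at first. Upright hinge at the left (+y) front edge. Panel 6 mm thick, 228 mm wide, 6 to 138 mm above the bay's origin; swings easily, stays where left. A spring ball catch at the free edge resists from 0.05 rad on, up to about 8 N at door_push; past 0.02 it snaps to a firm stop at 0.
- door_hinge (a point): point on the door's hinge axis, 70 mm above the bay's origin; in the mid-thickness of the panel, axes as door_push.
- door_push (a point): point on the door's outer face (the one to push), 180 mm from the hinge axis, 112 mm above the bay's origin. Its x axis points into the panel, the way it closes; -y along the panel to the free edge. A bar handle standing 35 mm off this face is 186 mm from the hinge, 12 to 84 mm above the origin.
- black_a: black contact roller for a belt grinder: rubber tyre, 64 mm diameter, 50 mm wide between flat end faces with aluminium hubs, about 0.35 kg. Lies on its tyre across the two rails of the wooden cradle, its axis along the rails. Origin at its centre, x axis along its own axis.
- black_b: the second black contact roller in the cradle, same as black_a; the two centres are about 100 mm apart along the cradle.
- red: red contact roller, same size (64 mm diameter, 50 mm wide, about 0.35 kg) with a soft red tyre. It lies flat on one end face on the blue-grey rubber pad, its axis upright. Origin at its centre, z axis along its own axis.
- base0: contact roller of the left end (bay's +y) of the bottom row, like black_a: black tyre, 64 mm diameter, 50 mm wide. Lies in the bay, loose, its axis along the bay's x. Origin at its centre, x axis along its own axis.
- base1: contact roller of the middle of the bottom row, like black_a: black tyre, 64 mm diameter, 50 mm wide. Lies in the bay, loose, its axis along the bay's x. Origin at its centre, x axis along its own axis.
- base2: contact roller of the right end (bay's -y) of the bottom row, like black_a: black tyre, 64 mm diameter, 50 mm wide. Lies in the bay, loose, its axis along the bay's x. Origin at its centre, x axis along its own axis.
- cradle: wooden cradle fixed to the bench: two round rails 16 mm thick along its x axis, 44 mm apart between centres, tops 28 mm up, with end blocks 92 mm wide and 34 mm tall from 120 to 136 mm either side of its origin, which is the centre of its underside. The rollers' centres in it are 53 mm above the bench, about 50 mm either side of the origin.
- pad: blue-grey rubber pad fixed to the bench, 150 x 130 mm, 4 mm thick, origin at the centre of its underside.
- oil: white plastic bottle with red cap, 58 mm across, 150 mm tall, origin at the centre of its foot; a bystander
- paste: tin of polishing paste with a blue band, 80 mm across, 62 mm tall, origin at the centre of its foot; a bystander
- spanner: steel spanner lying flat, 190 mm long along its x axis, origin near its middle; a bystander
- bar: green bar of polishing compound, 150 x 45 x 42 mm, long along its x axis, origin at the centre of its underside; a bystander
- knife: chef's knife with black handle lying flat, 325 mm long along its x axis, origin at the bolster, handle towards its -x; a bystander
- beltroll: rolled-up red-brown abrasive belt, a ring 110 mm across and 50 mm tall, origin at the centre of its underside; a bystander
Mind the look-alikes: they are no part of the job. What is shaped like the black_a but turquoise is not meant.

How it is judged:
By the outcome, as a careful person would: the job done as asked, in the order asked, and still so for the second after the job is handed in, with the robot touching nothing.
It also fails if it takes over 72 s, if anything falls off the work surface, if the arm or the gripper's body presses on something with over 40 N, if the wrist force passes 120 N, or if a joint passes its speed limit or range.

## Robot

A 6-joint arm with a two-finger parallel gripper is mounted at the origin on the work surface. World frame = base frame: x ahead of the robot, y to its left, z up, the work surface at z = 0. Lengths are in m, angles in rad, forces in N, time in s.
With the tool pointing down it reaches from about 0.25 to 0.725 m from the base axis. Payload 4 kg.
Tool frame: the origin (TCP) lies at the very end of the fingers, on their centre line; the grasp point (between the pads) lies 19 mm behind it; z points along the fingers, y is the line along which they close (so a half turn about z gives the same grasp; the last joint's range is limited). The gripper opens to 85 mm and grips with 20 to 120 N. Pads are 22 mm wide; open, the fingers measure 114 mm over their backs; the gripper's body (76 mm by 85 mm) begins 54 mm behind the grasp point. The pads swing forward as they close: fully open they stand 13 mm farther back than shut.
Start: joints at [1.26, 0.241, 0.005, 1.335, 0, 1.571], TCP at [0.153, 0.476, 0.231] pointing down, gripper open.
Joint ranges: [-2.72, 2.72], [-1.05, 1.87], [-1.09, 1.28], [-1.99, 2.15], [-1.42, 1.44], [-3.14, 3.14]. Speed limits (rad/s): [2.79, 2.79, 3.14, 3.14, 3.14, 3.14].

## Interface

Orientations are given as a 3x3 rotation matrix whose columns are the frame's x, y, z axes.
In Python, from workcell import * gives the robot as it stands.
- The arm moves only by the shell command python3 -m handwheel 'ROWS' [OPENING] [FORCE]. ROWS is text: rows parted by semicolons, each of 4 numbers parted by spaces: the shift along the tool's x, y, z in mm, then the turn about the tool's z in rad. In form: dx dy dz yaw; .... A call has 1 to 8 rows; each row is the pose to reach, as a shift and turn from the pose commanded when the call began, along the tool's axes at that moment; what a row does not reach only later rows make up. A row lasts 1/8 s, in which the tool goes at most 62.5 mm and 10.7 degrees, less where a joint would pass 70% of its speed; a pose out of reach is approached as far as the arm can. A call with a gripper value outside its range is refused whole. OPENING is the opening, from -1 (shut) to 1 (fully open), set as the call begins (- or left out, the last holds). The fingers move at their own pace and stop on an object; FORCE is the grip in N (left out, the last holds). Time passes only in rows, so rows that repeat a pose let the fingers close. It gives the time, the measured TCP pose, the force, the opening and the grip force at its end, in the units of the state.
- get_state(): the state, without advancing time (a new reading comes with each control period).
- read_camera(name): name is "scene" or "top" or "wrist"; returns a dict with "frame" (420x560x3 uint8, red, green, blue), "range_z" (420x560 float32, m along the optical axis (not along the pixel's ray), 0 where there is no reading), "fx", "fy", "cx", "cy" (pixels), "R" (3x3) and "t" (3): a world point X has camera coordinates R X + t; the wrist camera has in their place "T_tool_cam" (4x4, takes a point from camera to tool coordinates, whose origin is the TCP and whose axes are the flange's). Camera axes: x right, y down, z forward; pixel columns grow to the right and rows downward; lengths in m; the calibration is good to about 2 mm. The wrist camera is an equidistant fisheye: a pixel r from the principal point sees the ray r / f radians off the axis. A picture is of the moment at which its call begins: read the wrist's pose just before it.
- hand_in(): hands the job in; it is judged then, once.
The state is a dict: "time": time; "q": joint angles; "joint_vel": joint speeds; "tau": joint torques, N m; "tool_pos": TCP position; "ee_rot": TCP orientation; "contact_force": force on the tool from outside, world axes, zero at the start; "torque": the same for the moment, N m; "grip_width": finger opening in m; "gripper_force": force on a finger pad.
Only numpy, scipy, OpenCV 4.12 (cv2) and the standard library are available. Lean on these libraries where they do the work, as an engineer would, in place of code of your own. Each camera call takes 0.05 s, during which the arm holds its last target. There are 200 camera calls.

## Working session

There is one attempt and no reset: what is moved stays moved. The work goes in short steps, Python scripts to look and compute and a shell command to move; the robot and the scene stay as the last step left them, time stands still between calls to the robot, and variables do not carry over. Pictures are saved under pics/ and viewed, at most 10 in all, crops included, and the job is handed in when it is done.

```bash
ls; mkdir -p pics; cat > h.py <<'E'
from workcell import *
import numpy as np, cv2
def shot(n,f):
    s=get_state(); c=read_camera(n); cv2.imwrite(f'pics/{f}.png',c['frame'][:,:,::-1]); np.save(f'pics/{f}.npy',dict(c,state=s),allow_pickle=True); return c
def load(f): return np.load(f'pics/{f}.npy',allow_pickle=True).item()
def px(c,u,v):
    "pixel->world by depth (fixed cams)"
    z=np.median(c['range_z'][int(v)-1:int(v)+2,int(u)-1:int(u)+2])
    p=np.array([(u-c['cx'])/c['fx']*z,(v-c['cy'])/c['fy']*z,z]); return np.array(c['R']).T@(p-np.array(c['t']))
E
python3 - <<'E'
from h import *
for n in ['top','scene']:
    c=shot(n,n+'0'); print(n,c['fx'],c['cx'],c['cy'],np.round(c['R'],3).tolist(),np.round(c['t'],3))
a=cv2.imread('pics/top0.png');cv2.imwrite('pics/top0b.png',cv2.resize(a,(800,600)))
a=cv2.imread('pics/scene0.png');cv2.imwrite('pics/scene0b.png',cv2.resize(a,(800,600)))
E
```

```text
pics
top 394.1479629743356 280.45487468697587 207.7103675268838 [[-0.018, -1.0, -0.005], [-0.998, 0.018, -0.056], [0.056, 0.004, -0.998]] [0.018 0.497 1.364]
scene 395.79918762941725 280.83183734749315 205.83914009015228 [[0.574, 0.819, -0.016], [0.461, -0.339, -0.821], [-0.677, 0.464, -0.571]] [-0.281 -0.148  1.585]
```

View pics/top0b.png

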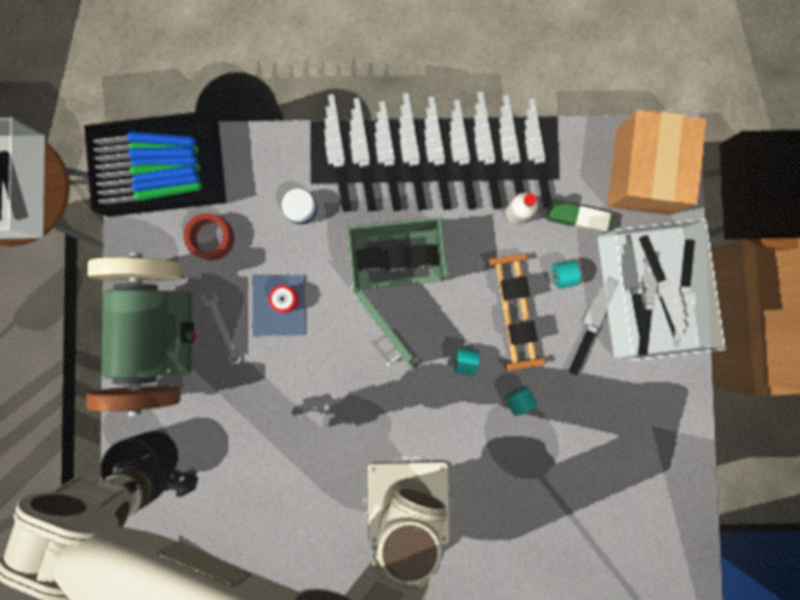

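View pics/scene0b.png

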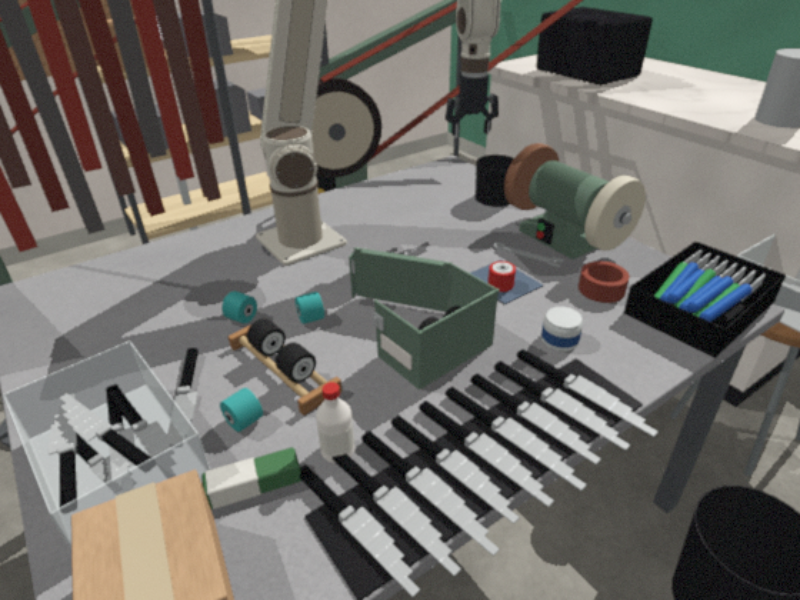

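The top view (800×600) shows the black rollers in the cradle at (515,288) and (522,332), and the red roller on the pad at (283,298). The bay spans x 348–447, y 218–290, with its base rollers at about (370..428,257), and the door is open with its free edge at (410,365). Turquoise look-alikes are at (566,273), (467,360) and (520,400), so I'm ignoring those. The beltroll at (208,236) and the bottle cap at (529,200) are also red; neither is the red roller. The choice is the two black ones on the rails plus the red one on the pad.

```bash
cat >> h.py <<'E'
def cloud(c):
    z=c['range_z'].astype(float); v,u=np.mgrid[:420,:560]; m=z>0
    P=np.stack([(u-c['cx'])/c['fx']*z,(v-c['cy'])/c['fy']*z,z],-1)
    W=(P-np.array(c['t']))@np.array(c['R']); hsv=cv2.cvtColor(c['frame'],cv2.COLOR_RGB2HSV)
    return W,hsv,m
E
python3 - <<'E'
from h import *
np.set_printoptions(precision=4,suppress=True)
for n in ['top0','scene0']:
    c=load(n);W,H,m=cloud(c);X,Y,Z=W[...,0],W[...,1],W[...,2]
    h,s,v=H[...,0],H[...,1],H[...,2]
    bench=m&(abs(X-.4)<.1)&(abs(Y)<.5)&(abs(Z)<.02); print(n,'bench z',np.median(Z[bench]),Z[bench].std())
    roi=(X>.25)&(X<.8)&(abs(Y)<.5)&m
    g=roi&(h>40)&(h<90)&(s>50)&(Z>.125)&(Z<.16)&(abs(Y)<.2)&(X>.3)
    p=W[g]; print('bay rim',len(p),np.median(p[:,2]),p[:,2].max(),cv2.minAreaRect(p[:,:2].astype(np.float32)*1000), cv2.boxPoints(cv2.minAreaRect(p[:,:2].astype(np.float32)*1000)).tolist())
    r=roi&((h<8)|(h>172))&(s>120)&(Z>.03)&(Z<.07)&(Y>.1)&(Y<.35); p=W[r]
    print('red',len(p),p.min(0),p.max(0),np.median(p,0))
    k=roi&(v<75)&(s<90)&(Z>.06)&(Z<.1)&(Y<-.1)&(Y>-.3)&(X<.65); nn,l,st,ce=cv2.connectedComponentsWithStats(k.astype(np.uint8))
    for i in range(1,nn):
        if st[i,4]>20: p=W[l==i]; print('blk',st[i],p.mean(0),p[:,2].max(),cv2.minAreaRect(p[:,:2].astype(np.float32)*1000))
a=load('top0')['frame'];b=load('scene0')['frame']
t=cv2.resize(a[145:265,165:405],(800,400),interpolation=cv2.INTER_CUBIC)
cv2.imwrite('pics/crop1.png',t[:,:,::-1])
b=cv2.resize(b[150:300,150:390],(800,500),interpolation=cv2.INTER_CUBIC)
cv2.imwrite('pics/crop2.png',b[:,:,::-1])
E
```

```text
top0 bench z 0.0004651677570233268 0.0038381412903465907
bay rim 368 0.13881098416536808 0.14909458874751963 ((498.9603576660156, 7.488151550292969), (319.1624755859375, 206.5697021484375), 4.847061634063721) [[331.22259521484375, 96.91960906982422], [348.677001953125, -108.9113540649414], [666.6981201171875, -81.94330596923828], [649.2437133789062, 123.88765716552734]]
red 113 [0.4682 0.2598 0.0306] [0.5265 0.3231 0.0607] [0.4955 0.2787 0.0535]
blk [352 193  19  17 250] [ 0.51   -0.2591  0.0795] 0.08942148139988196 ((511.7481689453125, -261.8887634277344), (49.3661003112793, 60.06486511230469), 7.951871871948242)
blk [357 224  17  17 237] [ 0.4071 -0.2711  0.0802] 0.09195970970354962 ((406.6158142089844, -274.232421875), (49.68881607055664, 54.20716857910156), 6.192982196807861)
scene0 bench z 0.0034144309760910934 0.00362077756313356
bay rim 58 0.13327185821576304 0.14332343152543411 ((505.5823059082031, 8.62799072265625), (306.54559326171875, 209.91241455078125), 4.174328804016113) [[345.07623291015625, 102.14883422851562], [360.35601806640625, -107.20672607421875], [666.08837890625, -84.89285278320312], [650.80859375, 124.46270751953125]]
red 139 [0.4726 0.2551 0.0303] [0.5279 0.3169 0.0585] [0.5146 0.2699 0.0456]
blk [175 223  24  20 221] [ 0.4122 -0.2793  0.0827] 0.09114668956226037 ((404.1642150878906, -275.745361328125), (52.92369079589844, 54.41193771362305), 7.10572624206543)
blk [192 240  28  22 315] [ 0.5164 -0.2726  0.0796] 0.09072409215610219 ((509.2644348144531, -265.9969177246094), (54.1661262512207, 58.940216064453125), 11.06252670288086)
```

View pics/crop1.png

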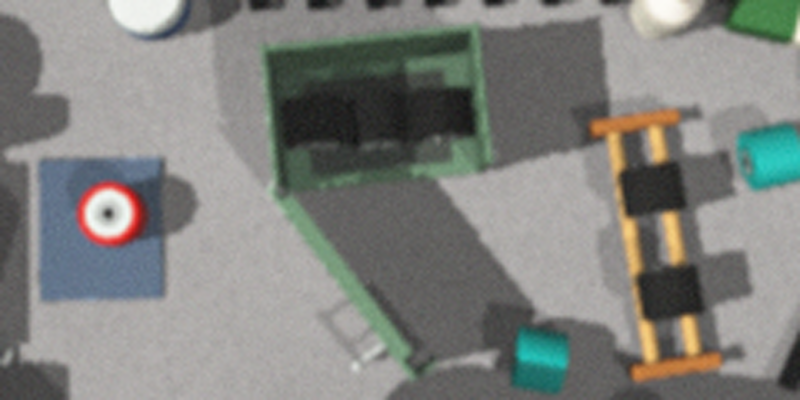

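View pics/crop2.png

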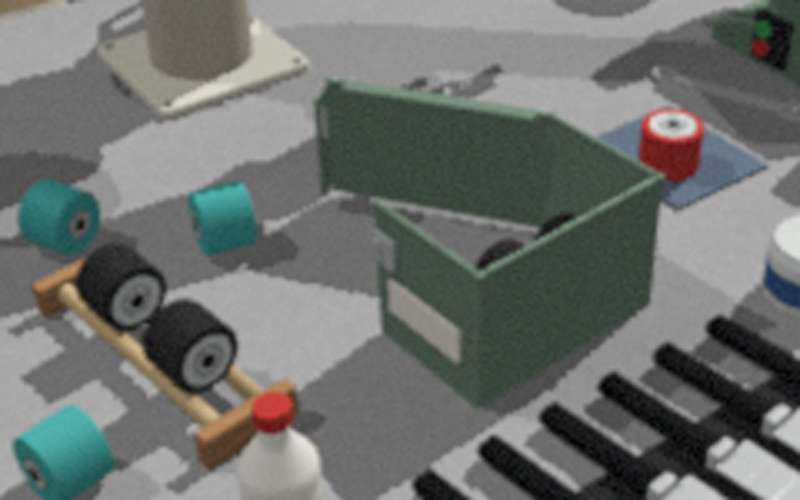

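Crop 1 shows the bay rim corners at (263,46), (478,28), (491,166) and (275,188), the black rollers on the rails at (652,188) and (670,293), and the red one at (109,213). Crop 2 confirms two black rollers with grey hubs on the rails, the red one upright on the pad, and three turquoise look-alikes off the cradle.

```bash
cat >> h.py <<'E'
def ray(c,u,v):
    R=np.array(c['R']);o=-R.T@np.array(c['t']);d=R.T@np.array([(u-c['cx'])/c['fx'],(v-c['cy'])/c['fy'],1]);return o,d
def onz(c,u,v,z):
    o,d=ray(c,u,v);return o+d*(z-o[2])/d[2]
def tri(rs):
    A=np.zeros((3,3));b=np.zeros(3)
    for o,d in rs:
        d=d/np.linalg.norm(d);M=np.eye(3)-np.outer(d,d);A+=M;b+=M@o
    return np.linalg.solve(A,b)
E
python3 - <<'E'
from h import *
np.set_printoptions(precision=4,suppress=True)
t=load('top0');s=load('scene0')
T=lambda x,y:(165+x*.3,145+y*.3); S=lambda x,y:(150+x*.3,150+y*.3)
for n,(a,b) in dict(bl=((263,46),(662,178)),br=((478,28),(480,272)),fr=((491,166),(376,202)),red=((109,213),(674,123)),doorfree=((414,374),(322,97))).items():
    print(n,'tri',tri([ray(t,*T(*a)),ray(s,*S(*b))]),'top',onz(t,*T(*a),.143),'scene',onz(s,*S(*b),.143))
print('fl',onz(t,*T(275,188),.143)); print('red top',onz(t,*T(109,213),.054))
for p in [(265,200),(285,196),(424,365),(414,374),(404,374)]: print('door',p,onz(t,*T(*p),.138))
for p in [(652,188),(670,293)]: print('blk',onz(t,*T(*p),.085))
for p in [(593,128),(677,116),(633,374),(720,359)]: print('block',onz(t,*T(*p),.034))
for p in [(320,118),(382,108),(442,112)]: print('base',onz(t,*T(*p),.07))
print(get_state()['ee_rot'],get_state()['contact_force'],get_state()['time'])
print(read_camera('wrist')['T_tool_cam'])
E
```

```text
bl tri [0.6494 0.1232 0.142 ] top [0.6483 0.122  0.143 ] scene [0.6509 0.1234 0.143 ]
br tri [ 0.663  -0.0815  0.1452] top [ 0.6618 -0.084   0.143 ] scene [ 0.6623 -0.0774  0.143 ]
fr tri [ 0.5308 -0.0915  0.1395] top [ 0.5291 -0.0935  0.143 ] scene [ 0.5365 -0.0917  0.143 ]
red tri [0.497  0.2905 0.0577] top [0.4909 0.2706 0.143 ] scene [0.5928 0.1924 0.143 ]
doorfree tri [ 0.3305 -0.0191  0.1194] top [ 0.3335 -0.0165  0.143 ] scene [ 0.3638 -0.0404  0.143 ]
fl [0.5118 0.1124 0.143 ]
red top [0.4959 0.2897 0.054 ]
door (265, 200) [0.5009 0.1225 0.138 ]
door (285, 196) [0.5044 0.1034 0.138 ]
door (424, 365) [ 0.3415 -0.0262  0.138 ]
door (414, 374) [ 0.3332 -0.0165  0.138 ]
door (404, 374) [ 0.3333 -0.0071  0.138 ]
blk [ 0.5092 -0.2575  0.085 ]
blk [ 0.4048 -0.2723  0.085 ]
block [ 0.5761 -0.2085  0.034 ]
block [ 0.587  -0.2958  0.034 ]
block [ 0.322  -0.2427  0.034 ]
block [ 0.3357 -0.3322  0.034 ]
base [0.5872 0.0723 0.07  ]
base [0.5962 0.0096 0.07  ]
base [ 0.591 -0.051  0.07 ]
[[-0.9521  0.3058 -0.0006]
 [ 0.3058  0.9521 -0.0018]
 [ 0.     -0.0018 -1.    ]] [-0.3944 -0.4235 -0.402 ] 0.1
[[-0.     -0.9456 -0.3254  0.0836]
 [ 1.      0.0006 -0.0018 -0.0008]
 [ 0.0019 -0.3254  0.9456 -0.1417]
 [ 0.      0.      0.      1.    ]]
```

```bash
cat >> h.py <<'E'
def go(x,y,z,yang):
    "shift to TCP x,y,z with tool y axis at world angle yang deg (mod 180)"
    s=get_state();R=np.array(s['ee_rot']);d=np.array([x,y,z])-s['tool_pos'];a=np.degrees(np.arctan2(R[1,1],R[0,1]))
    dw=(yang-a+90)%180-90
    print('shift',np.round(R.T@d*1000,1),'yaw',round(-np.radians(dw),3),'t',round(s['time'],2),'F',np.round(s['contact_force'],1),'q6',round(s['q'][5],2))
def wray(c,u,v):
    s=c['state'];M=np.array(c['T_tool_cam']);R=np.array(s['ee_rot']);x,y=(u-c['cx']),(v-c['cy']);r=np.hypot(x,y)+1e-9;th=r/c['fx']
    d=np.array([np.sin(th)*x/r,np.sin(th)*y/r,np.cos(th)]);return np.array(s['tool_pos'])+R@M[:3,3],R@M[:3,:3]@d
def wonz(c,u,v,z):
    o,d=wray(c,u,v);return o+d*(z-o[2])/d[2]
E
python3 -m handwheel '-40 -28 -20 .13; -95 -67 -45 .3; -150 -105 -69 .45; -205 -145 -69 .6; -260 -183 -69 .75; -315 -222 -69 .9; -370 -261 -69 1.05; -425 -300 -69 1.185' 1 40
python3 -m handwheel '-20 13 0 0; -43 25 0 0; -43 25 0 0'
python3 -c "
from h import *
go(.5,.015,.3,4.3)"
```

```text
time: 1.15
tool_pos: [0.4416, 0.0919, 0.3002]
ee_rot: [[-0.07, 0.998, 0.0], [0.998, 0.07, 0.0], [0.0, 0.0, -1.0]]
contact_force: [-0.1, 1.0, 0.9]
grip_width: 0.0853
gripper_force: 0.0
time: 1.52
tool_pos: [0.4694, 0.0515, 0.2996]
ee_rot: [[-0.072, 0.997, -0.001], [0.997, 0.072, -0.0], [-0.0, -0.001, -1.0]]
contact_force: [-0.4, 0.9, -1.0]
grip_width: 0.0854
gripper_force: 0.0
shift [-38.6  27.9  -0.4] yaw -0.003 t 1.52 F [-0.4  0.9 -1. ] q6 1.61
```

```bash
python3 - <<'E'
from h import *
c=shot('wrist','w1');print(c['fx'],c['cx'],c['cy'])
cv2.imwrite('pics/w1b.png',cv2.resize(c['frame'],(800,600),interpolation=cv2.INTER_CUBIC)[:,:,::-1])
# predicted bay corners px for reference skipped
E
```

```text
325.19226210127806 275.28624825514953 211.86449000486246
```

View pics/w1b.png

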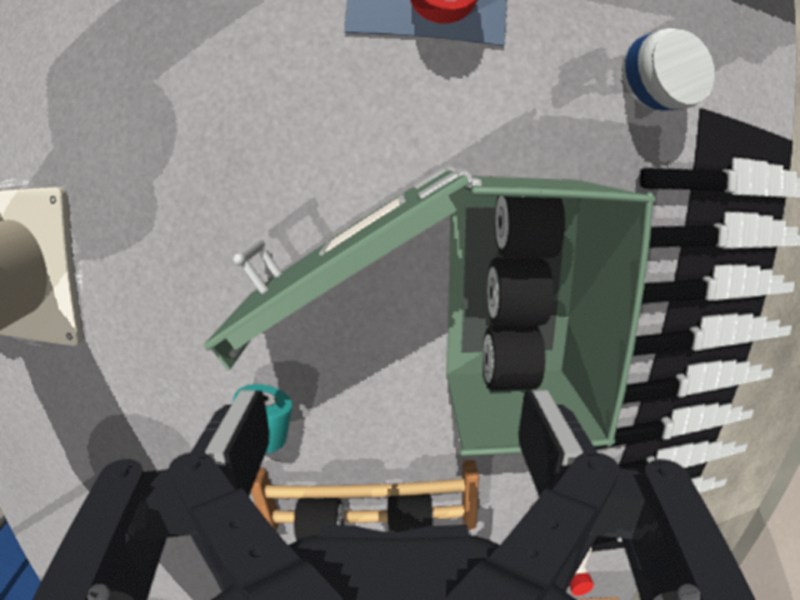

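The wrist view shows the bay rim corners at about (652,196), (612,447), (462,454) and (466,180). The hubs of the three base rollers are at (502,222), (493,293) and (489,360), the door's free corner is at about (208,346), and the base rollers aren't axially offset.

```bash
python3 - <<'E'
from h import *
np.set_printoptions(precision=4,suppress=True)
c=load('w1');f=lambda x,y,z:wonz(c,x*.7,y*.7,z)
for n,p,z in [('bl',(652,196),.143),('br',(612,447),.143),('fr',(462,454),.143),('fl/hinge',(466,180),.143),('doorfree',(208,346),.138),('doorfree in',(230,366),.12),
 ('b0',(502,222),.038),('b1',(493,293),.038),('b2',(489,360),.038),('b0 back top',(565,222),.065),('b1 back top',(553,292),.065),('b2 back top',(545,358),.065),('b0 front top',(508,197),.05)]: print(n,f(*p,z))
t=load('top0')
print('tri bl',tri([wray(c,652*.7,196*.7),ray(t,165+263*.3,145+46*.3)]),'br',tri([wray(c,612*.7,447*.7),ray(t,165+478*.3,145+28*.3)]))
E
```

```text
bl [0.6482 0.1246 0.143 ]
br [ 0.6688 -0.0868  0.143 ]
fr [ 0.5348 -0.093   0.143 ]
fl/hinge [0.511  0.1177 0.143 ]
doorfree [ 0.3331 -0.015   0.138 ]
doorfree in [ 0.3433 -0.04    0.12  ]
b0 [0.5641 0.078  0.038 ]
b1 [0.5645 0.0114 0.038 ]
b2 [ 0.5708 -0.0572  0.038 ]
b0 back top [0.6134 0.0878 0.065 ]
b1 back top [0.6127 0.0247 0.065 ]
b2 back top [ 0.6175 -0.0397  0.065 ]
b0 front top [0.5639 0.1019 0.05  ]
tri bl [0.6491 0.1234 0.1409] br [ 0.662  -0.0824  0.1504]
```

```bash
python3 -c "
from h import *
go(.51,-.262,.16,8)"
```

```text
shift [-316.5   18.2  139.7] yaw -0.066 t 1.57 F [-0.   0.3  0. ] q6 1.61
```

```bash
python3 -m handwheel '-30 2 0 0; -85 5 0 -.03; -140 8 10 -.066; -195 12 40 -.066; -250 15 90 -.066; -295 17 125 -.066; -316 18 140 -.066; -316 18 140 -.066' 1 40
python3 - <<'E'
from h import *
go(.51,-.262,.16,8)
c=shot('wrist','w2')
cv2.imwrite('pics/w2b.png',cv2.resize(c['frame'],(800,600),interpolation=cv2.INTER_CUBIC)[:,:,::-1])
E
```

```text
time: 2.58
tool_pos: [0.5093, -0.2608, 0.1579]
ee_rot: [[-0.139, 0.99, -0.004], [0.99, 0.139, 0.002], [0.003, -0.004, -1.0]]
contact_force: [0.6, 0.2, 1.0]
grip_width: 0.0851
gripper_force: 0.0
shift [-1.3  0.6 -2.1] yaw -0.0 t 2.58 F [0.6 0.2 1. ] q6 0.96
```

View pics/w2b.png

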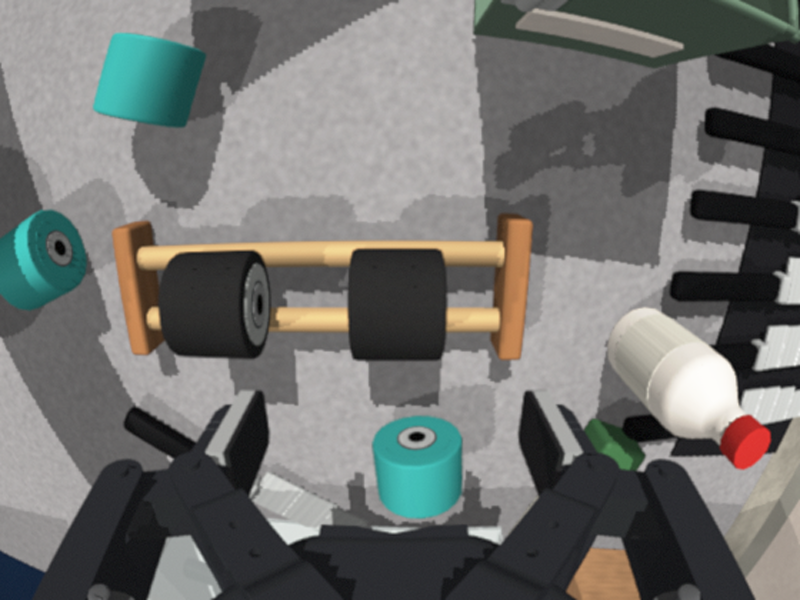

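The wrist view shows the target roller at x 350–446, y 250–358, aligned with the finger midline (x≈394). The other black one is at (210,303), and a turquoise look-alike at (417,465) is off the cradle.

```bash
python3 - <<'E'
from h import *
np.set_printoptions(precision=4,suppress=True)
c=load('w2')
for (xa,ya,xb,yb) in [(397,250,397,358),(350,251,350,359),(446,250,446,357)]:
    o,d1=wray(c,xa*.7,ya*.7);_,d2=wray(c,xb*.7,yb*.7)
    ax=np.array([.99,.139,0]);p=lambda d:(lambda e:e/np.linalg.norm(e))(d-ax*(d@ax))
    e1,e2=p(d1),p(d2);b=p(e1+e2);h=np.arccos(e1@e2)/2;dist=.032/np.sin(h)
    dm=d1+d2; dm=dm/np.linalg.norm(dm-ax*(dm@ax)); print('centre-line pt',o+dm*dist)
go(.51,-.262,.04,8)
E
```

```text
centre-line pt [ 0.5118 -0.2681  0.0389]
centre-line pt [ 0.484  -0.2723  0.0399]
centre-line pt [ 0.541  -0.2642  0.0374]
shift [ -2.1  -0.1 119.4] yaw 0.001 t 2.62 F [ 0.4  0.1 -0.4] q6 0.96
```

```bash
python3 -m handwheel '-3 1 40 0; -3 1 85 0; -3 1 117 0; -3 1 118 0; -3 1 118 0' 1 40
python3 -m handwheel '0 0 0 0; 0 0 0 0; 0 0 0 0; 0 0 0 0; 0 0 0 0;0 0 0 0' -1 40
```

```text
time: 3.25
tool_pos: [0.5135, -0.2634, 0.0444]
ee_rot: [[-0.142, 0.99, 0.003], [0.99, 0.142, -0.001], [-0.002, 0.003, -1.0]]
contact_force: [0.6, -0.4, 0.7]
grip_width: 0.0856
gripper_force: 0.0
time: 4.0
tool_pos: [0.5122, -0.2644, 0.044]
ee_rot: [[-0.14, 0.99, 0.001], [0.99, 0.14, -0.001], [-0.001, 0.001, -1.0]]
contact_force: [-2.1, 0.6, 7.6]
grip_width: 0.0496
gripper_force: 42.4
```

```bash
python3 -m handwheel '0 0 -10 0; 0 0 -40 0; 0 0 -95 0; 30 0 -150 0; 75 0 -160 .03; 130 0 -160 .066; 185 20 -160 .066; 220 40 -150 .066' 
python3 - <<'E'
from h import *
go(.588,.047,.13,4); go(.592,-.019,.13,4)
E
```

```text
time: 5.0
tool_pos: [0.5207, -0.0381, 0.1934]
ee_rot: [[-0.076, 0.997, 0.002], [0.997, 0.076, 0.0], [0.0, 0.002, -1.0]]
contact_force: [1.3, -0.4, -4.6]
grip_width: 0.0494
gripper_force: 43.1
shift [79.8 73.5 63.5] yaw 0.006 t 5.0 F [ 1.3 -0.4 -4.6] q6 1.42
shift [13.6 72.4 63.5] yaw 0.006 t 5.0 F [ 1.3 -0.4 -4.6] q6 1.42
```

```bash
python3 -m handwheel '5 25 0 0; 10 55 0 0; 13 71 0 0; 13 72 20 0; 13 72 50 0; 13 72 63 0; 13 72 63 0; 13 72 63 0' 
python3 - <<'E'
from h import *
go(.592,-.019,.083,4)
c=shot('wrist','w3')
cv2.imwrite('pics/w3b.png',cv2.resize(c['frame'],(800,600),interpolation=cv2.INTER_CUBIC)[:,:,::-1])
E
```

```text
time: 6.0
tool_pos: [0.5923, -0.0221, 0.1305]
ee_rot: [[-0.075, 0.997, 0.002], [0.997, 0.075, -0.0], [-0.0, 0.002, -1.0]]
contact_force: [0.3, 0.6, -3.5]
grip_width: 0.0495
gripper_force: 43.2
shift [ 3.1 -0.1 47.5] yaw 0.005 t 6.0 F [ 0.3  0.6 -3.5] q6 1.46
```

View pics/w3b.png

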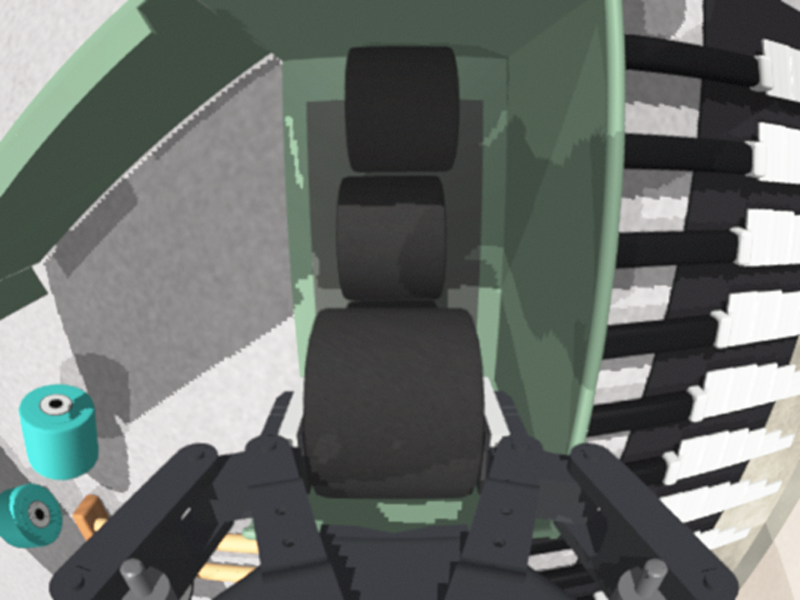

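The held roller (303–485, y 308–497) is in line with base1 (337–446, y 176–302) and base0 (347–458, y 46–172) to within a few mm.

```bash
cat >> h.py <<'E'
def wax(c,x,ya,yb,z,a):
    "axis point at height z from silhouette edges (800x600 px)"
    o,d1=wray(c,x*.7,ya*.7);_,d2=wray(c,x*.7,yb*.7);ax=np.array([np.cos(np.radians(a)),np.sin(np.radians(a)),0])
    n=lambda d:d/np.linalg.norm(d-ax*(d@ax)); d=n(n(d1)+n(d2)); return o+d*(z-o[2])/d[2]
E
python3 - <<'E'
from h import *
np.set_printoptions(precision=4,suppress=True)
c=load('w3')
print('b1',wax(c,391,176,302,.038,4),'b0',wax(c,402,46,172,.038,4),'held',wax(c,394,308,497,.1395,4),'tcp',c['state']['tool_pos'])
E
```

```text
b1 [0.5883 0.0142 0.038 ] b0 [0.5888 0.0806 0.038 ] held [ 0.592  -0.0202  0.1395] tcp [ 0.5923 -0.0221  0.1305]
```

```bash
python3 -m handwheel '1.5 1.5 15 0; 1.5 1.5 30 0; 1.5 1.5 38 0; 1.5 1.5 40 0; 1.5 1.5 40 0' ; python3 -m handwheel '0 0 2 0; 0 0 2 0;0 0 2 0'; python3 -m handwheel '0 0 1.5 0; 0 0 1.5 0;0 0 1.5 0' 
```

```text
time: 6.68
tool_pos: [0.5929, -0.0204, 0.0891]
ee_rot: [[-0.075, 0.997, -0.0], [0.997, 0.075, -0.0], [-0.0, -0.0, -1.0]]
contact_force: [-0.3, -0.3, -4.3]
grip_width: 0.0498
gripper_force: 43.4
time: 7.05
tool_pos: [0.593, -0.0204, 0.0875]
ee_rot: [[-0.075, 0.997, 0.0], [0.997, 0.075, 0.0], [-0.0, 0.0, -1.0]]
contact_force: [0.4, 0.6, -3.4]
grip_width: 0.0496
gripper_force: 43.4
time: 7.42
tool_pos: [0.5929, -0.0204, 0.0857]
ee_rot: [[-0.075, 0.997, -0.0], [0.997, 0.075, 0.0], [0.0, -0.0, -1.0]]
contact_force: [0.1, -0.9, -5.1]
grip_width: 0.0498
gripper_force: 43.4
```

```bash
for i in 1 2 3; do python3 -m handwheel '0 0 1 0; 0 0 1 0' | egrep 'tool_pos|contact'; done
```

```text
tool_pos: [0.5928, -0.0204, 0.0847]
contact_force: [0.5, 0.1, -4.5]
tool_pos: [0.5928, -0.0204, 0.0836]
contact_force: [0.2, -0.4, -3.2]
tool_pos: [0.5931, -0.0202, 0.0833]
contact_force: [-1.4, 1.3, -0.6]
```

```bash
for i in 1 2; do python3 -m handwheel '0 0 .7 0; 0 0 .7 0' | egrep 'time|tool_pos|contact'; done
```

```text
time: 8.43
tool_pos: [0.5931, -0.0199, 0.0832]
contact_force: [-2.5, 2.7, 6.0]
time: 8.68
tool_pos: [0.5932, -0.0197, 0.083]
contact_force: [-3.9, 3.7, 8.7]
```

```bash
python3 -m handwheel '1.2 -.5 -.8 0; 1.2 -.5 -.8 0' | egrep 'time|tool_pos|contact'; python3 -m handwheel '0 0 .4 0; 0 0 .4 0'| egrep 'time|tool_pos|contact'
```

```text
time: 8.93
tool_pos: [0.593, -0.0195, 0.083]
contact_force: [-1.3, 1.2, 6.2]
time: 9.18
tool_pos: [0.593, -0.0195, 0.083]
contact_force: [-2.0, 0.5, 7.3]
```

```bash
python3 -m handwheel '0 0 -.6 0; 0 0 -.6 0'| egrep 'time|tool_pos|contact';  python3 -m handwheel '0 0 -.3 0; 0 0 -.3 0'| egrep 'time|tool_pos|contact'
```

```text
time: 9.43
tool_pos: [0.593, -0.0195, 0.083]
contact_force: [-1.6, 0.7, 5.5]
time: 9.68
tool_pos: [0.593, -0.0194, 0.083]
contact_force: [0.1, 0.3, 4.5]
```

```bash
python3 -m handwheel '0 0 -1 0; 0 0 -1 0'| egrep 'time|tool_pos|contact';  python3 -m handwheel '0 0 0 0; 0 0 0 0; 0 0 0 0; 0 0 0 0' 0.4
python3 - <<'E'
from h import *
s=shot('wrist','w4');print(get_state()['grip_width'])
E
```

```text
time: 9.93
tool_pos: [0.5923, -0.0193, 0.0831]
contact_force: [1.4, 0.6, -0.1]
time: 10.42
tool_pos: [0.5922, -0.0193, 0.0836]
ee_rot: [[-0.075, 0.997, -0.0], [0.997, 0.075, -0.0], [0.0, -0.0, -1.0]]
contact_force: [-0.2, 0.1, 0.2]
grip_width: 0.0598
gripper_force: 0.0
0.05987797398099583
```

Good release. Now I retreat straight up, then go to the second black (near one at about (.41,-.277)).

```bash
python3 -m handwheel '0 0 -15 0; 0 0 -50 0; 0 0 -100 0; 0 0 -110 0; 0 0 -110 0' | egrep 'time|tool_pos'
python3 - <<'E'
from h import *
np.set_printoptions(precision=4,suppress=True)
c=shot('wrist','w5')
c2=load('w2')
print('blk2',wax(c2,210,252,357,.053,8))
cv2.imwrite('pics/w5b.png',cv2.resize(c['frame'],(800,600),interpolation=cv2.INTER_CUBIC)[:,:,::-1])
go(.409,-.277,.15,8)
E
```

```text
time: 11.1
tool_pos: [0.593, -0.0193, 0.1953]
blk2 [ 0.4007 -0.2793  0.053 ]
shift [-243.3 -201.9   43.7] yaw -0.065 t 11.15 F [ 0.5 -0.4 -0.1] q6 1.46
```

View pics/w5b.png

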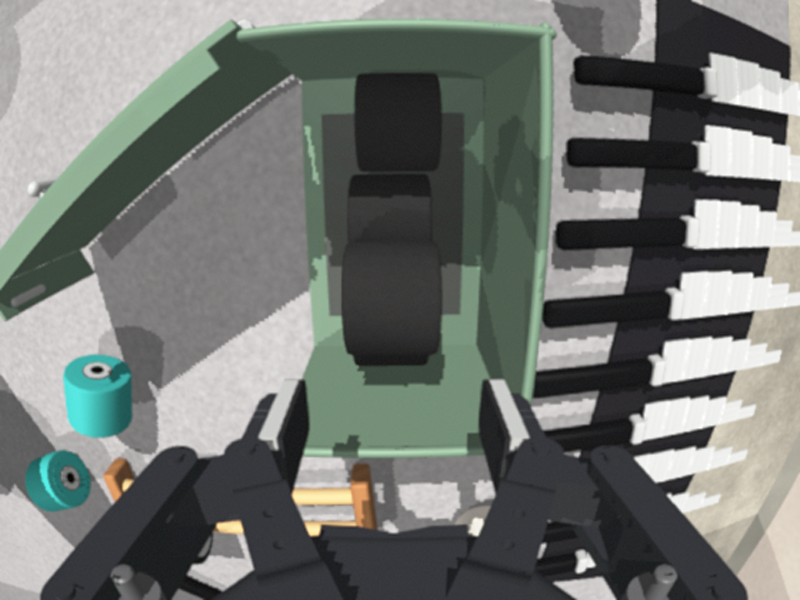

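The first black sits nested at (391,302), between base1 (390,205) and the hidden base2. Now the second one.

```bash
python3 -m handwheel '-30 0 -20 0; -70 -35 -25 0; -120 -75 -25 -.03; -165 -115 -25 -.065; -205 -155 -10 -.065; -235 -190 10 -.065; -244 -202 40 -.065; -244 -202 43 -.065' 1| egrep 'time|tool_pos'
python3 -c "
from h import *
go(.41,-.2785,.0435,8)"
```

```text
time: 12.15
tool_pos: [0.4058, -0.2767, 0.1473]
shift [ -3.    4.6 103.8] yaw -0.002 t 12.15 F [0.9 0.7 0.1] q6 0.83
```

```bash
python3 -m handwheel '-2 4 45 0; -2 4 85 0; -2 4 102 0; -2 4 103 0; -2 4 103 0' 1 40 | egrep 'time|tool_pos'
python3 -m handwheel '0 0 0 0; 0 0 0 0; 0 0 0 0; 0 0 0 0; 0 0 0 0' -1 40
python3 -m handwheel '0 0 -10 0; 0 0 -50 0; 0 0 -105 0; 25 20 -150 0; 70 50 -155 .03; 120 80 -155 .065; 170 105 -155 .065; 220 105 -155 .065' | egrep 'time|tool_pos|cont'
python3 - <<'E'
from h import *
go(.588,.046,.13,4)
E
```

```text
time: 12.78
tool_pos: [0.4145, -0.2791, 0.0485]
time: 13.4
tool_pos: [0.4121, -0.2797, 0.0487]
ee_rot: [[-0.139, 0.99, -0.002], [0.99, 0.139, -0.002], [-0.001, -0.002, -1.0]]
contact_force: [-4.2, -0.3, 4.6]
grip_width: 0.0495
gripper_force: 42.2
time: 14.4
tool_pos: [0.4882, -0.0444, 0.2032]
contact_force: [0.6, 0.1, -2.8]
shift [ 82.5 106.2  73.5] yaw 0.006 t 14.4 F [ 0.6  0.1 -2.8] q6 1.4
```

```bash
python3 -m handwheel '20 30 0 0; 50 70 0 0; 75 100 0 0; 82 106 10 0; 82 106 45 0; 82 106 63 0; 82 106 63 0' | egrep 'time|tool_pos|cont'
python3 - <<'E'
from h import *
np.set_printoptions(precision=4,suppress=True)
c=load('w5'); print('b0',wax(c,398,73,171,.038,4),'blk1',wax(c,391,240,364,.092,4), 'b0ends',wonz(c,356*.7,122*.7,.07),wonz(c,440*.7,122*.7,.07),'blk1 ends',wonz(c,342*.7,302*.7,.12),wonz(c,441*.7,302*.7,.12))
o,d=wray(c,390*.7,175*.7);print('b1 top edge ray at z',[ (o+d*(z-o[2])/d[2])[1] for z in (.05,.06,.07)], o)
go(.588,.046,.0875,4)
E
```

```text
time: 15.28
tool_pos: [0.5839, 0.0426, 0.1376]
contact_force: [-0.2, -0.3, -1.4]
b0 [0.5888 0.0804 0.038 ] blk1 [ 0.5919 -0.0207  0.092 ] b0ends [0.5649 0.077  0.07  ] [0.612  0.0807 0.07  ] blk1 ends [ 0.567  -0.0129  0.12  ] [ 0.6159 -0.0093  0.12  ]
b1 top edge ray at z [np.float64(0.046667159768681445), np.float64(0.047241503364352774), np.float64(0.0478158469600241)] [0.5858 0.0631 0.3369]
shift [ 3.1  4.7 50.1] yaw 0.005 t 15.28 F [-0.2 -0.3 -1.4] q6 1.57
```

```bash
python3 -m handwheel '4.6 3.5 15 0; 4.6 3.5 32 0; 4.6 3.5 43 0; 4.6 3.5 45 0; 4.6 3.5 45 0' | egrep 'time|tool_pos|cont'; for i in 1 2 3; do python3 -m handwheel '0 0 1 0; 0 0 1 0' | egrep 'tool_pos|contact'; done
```

```text
time: 15.9
tool_pos: [0.5897, 0.0479, 0.0951]
contact_force: [1.0, 0.1, -3.2]
tool_pos: [0.5897, 0.048, 0.0942]
contact_force: [1.1, 0.2, -2.5]
tool_pos: [0.5893, 0.0479, 0.0927]
contact_force: [0.1, 1.0, -2.6]
tool_pos: [0.5893, 0.0479, 0.0916]
contact_force: [-0.1, -0.1, -2.5]
```

```bash
python3 -m handwheel '0 -2 1 0; 0 -2 1 0' | egrep 'tool_pos|contact'; for i in 1 2 3; do python3 -m handwheel '0 0 1 0; 0 0 1 0' | egrep 'tool_pos|contact'; done
```

```text
tool_pos: [0.587, 0.0478, 0.0905]
contact_force: [-0.1, -0.0, -2.7]
tool_pos: [0.5873, 0.0478, 0.0896]
contact_force: [0.0, 0.4, -2.8]
tool_pos: [0.5875, 0.0475, 0.0893]
contact_force: [-1.4, -1.6, 1.9]
tool_pos: [0.5876, 0.0471, 0.0891]
contact_force: [-2.7, -2.6, 7.1]
```

```bash
python3 -m handwheel '-1 -.5 -.5 0; -1 -.5 -.5 0' | egrep 'tool_pos|contact'; python3 -m handwheel '0 0 .5 0; 0 0 .5 0' | egrep 'tool_pos|contact'
```

```text
tool_pos: [0.5875, 0.0464, 0.089]
contact_force: [-0.9, -1.5, 5.7]
tool_pos: [0.5875, 0.0463, 0.0889]
contact_force: [-1.8, -3.4, 8.0]
```

```bash
python3 -m handwheel '-1.2 0 -.5 0; -1.2 0 -.5 0' | egrep 'tool_pos|contact';python3 -m handwheel '-1 0 -.5 0; -1 0 -.5 0' | egrep 'tool_pos|contact'; python3 - <<'E'
from h import *
c=shot('wrist','w6'); t=shot('top','t6')
cv2.imwrite('pics/w6b.png',cv2.resize(c['frame'],(800,600),interpolation=cv2.INTER_CUBIC)[:,:,::-1])
E
```

```text
tool_pos: [0.5876, 0.0454, 0.0887]
contact_force: [-1.2, -2.4, 5.0]
tool_pos: [0.5876, 0.045, 0.0887]
contact_force: [0.8, -0.0, 1.5]
```

View pics/w6b.png

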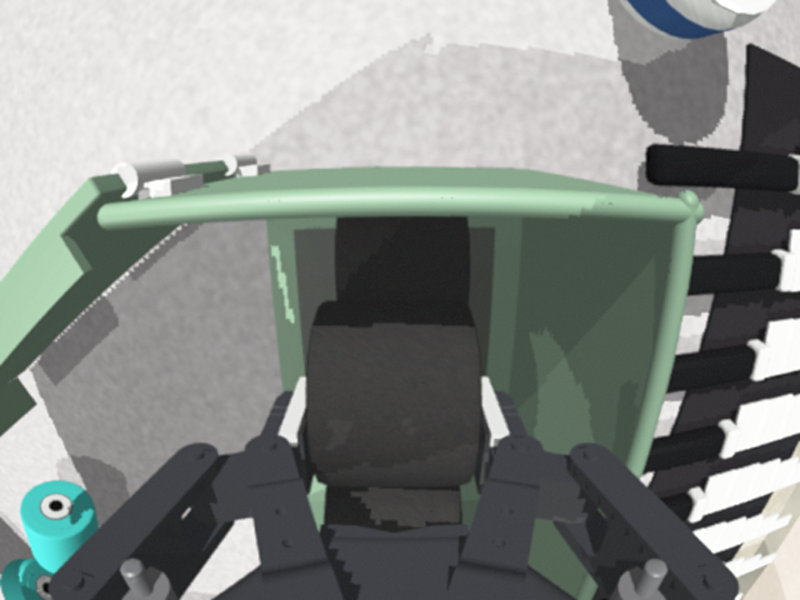

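```bash
python3 -m handwheel '0 0 .8 0; 0 0 .8 0;0 0 .8 0' | egrep 'time|tool_pos|contact'; python3 - <<'E'
from h import *
np.set_printoptions(precision=4,suppress=True)
c=load('w6'); print('held',wax(c,394,302,488,.0932,4),c['state']['tool_pos'])
for x,y in [(336,260),(469,260)]: print('b0 end',wonz(c,x*.7,y*.7,.065))
for x,y in [(306,395),(482,395)]: print('held end',wonz(c,x*.7,y*.7,.12))
E
```

```text
time: 19.12
tool_pos: [0.5876, 0.045, 0.0887]
contact_force: [-0.0, 1.2, 6.1]
held [0.5873 0.0472 0.0932] [0.5876 0.045  0.0887]
b0 end [0.5631 0.0856 0.065 ]
b0 end [0.612  0.0894 0.065 ]
held end [0.5617 0.0607 0.12  ]
held end [0.6104 0.0643 0.12  ]
```

```bash
python3 -m handwheel '0 0 -1.6 0; 0 0 -1.6 0'| egrep 'time|tool_pos|contact'
```

```text
time: 19.38
tool_pos: [0.5866, 0.0446, 0.0888]
contact_force: [-0.3, 1.4, 0.1]
```

```bash
python3 -m handwheel '0 0 0 0; 0 0 0 0; 0 0 0 0' 0.4|egrep 'time|tool|cont|width'; python3 -m handwheel '0 0 -15 0; 0 0 -50 0; 0 0 -100 0; 0 0 -120 0; 0 0 -120 0' | egrep 'time|tool_pos'
python3 - <<'E'
from h import *
c=shot('wrist','w7'); 
cv2.imwrite('pics/w7b.png',cv2.resize(c['frame'],(800,600),interpolation=cv2.INTER_CUBIC)[:,:,::-1])
go(.496,.2905,.16,94);go(.496,.2905,.16,4)
E
```

```text
time: 19.75
tool_pos: [0.587, 0.0445, 0.0894]
contact_force: [0.2, -0.5, 0.1]
grip_width: 0.0597
time: 20.38
tool_pos: [0.5887, 0.0447, 0.2129]
shift [252.1 -73.1  50.5] yaw -1.566 t 20.43 F [ 0.1 -0.4  0.2] q6 1.57
shift [252.1 -73.1  50.5] yaw 0.005 t 20.43 F [ 0.1 -0.4  0.2] q6 1.57
```

View pics/w7b.png

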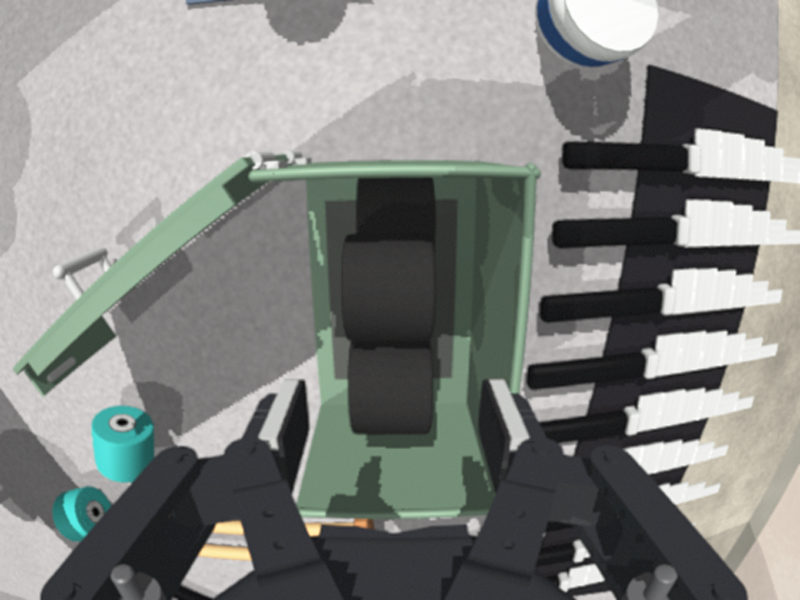

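The last view shows both blacks nested: the left one at x 342–434, y 236–346, the right one at x 349–433, y 345–433, with ends within a few mm. All 10 viewed pictures are now used, so from here I go by numbers only. Next is the red: grip it on the tyre, tip it against the bay's left wall top, and set it down on the pad to level it.

```bash
python3 -m handwheel '40 -10 0 0; 95 -25 0 0; 150 -42 0 0; 205 -58 0 0; 252 -72 10 0; 253 -72 70 0; 253 -72 110 0; 253 -72 110 0' 1 25| egrep 'time|tool_pos'
python3 - <<'E'
from h import *
np.set_printoptions(precision=4,suppress=True)
c=load('w7'); print('blk2',wax(c,388,236,346,.092,4),'blk1',wax(c,391,345,433,.092,4))
for x,y in [(342,290),(434,290),(349,390),(433,390)]: print(wonz(c,x*.7,y*.7,.12))
c=shot('wrist','w8')
H=cv2.cvtColor(c['frame'],cv2.COLOR_RGB2HSV);m=((H[...,0]<8)|(H[...,0]>172))&(H[...,1]>120)&(H[...,2]>60)
n,l,st,ce=cv2.connectedComponentsWithStats(m.astype(np.uint8))
for i in range(1,n):
    if st[i,4]>400:
        print(st[i],ce[i]); k=(l==i).astype(np.uint8); cn=max(cv2.findContours(k,0,2)[0],key=cv2.contourArea)
        # inner hub ellipse (hole) on the top face
        cs,hi=cv2.findContours(k,cv2.RETR_CCOMP,cv2.CHAIN_APPROX_NONE)
        for q,hh in zip(cs,hi[0]):
            if hh[3]>=0 and len(q)>30: e=cv2.fitEllipse(q);print('hub',e,wonz(c,*e[0],.054))
go(.497,.291,.006,4)
E
```

```text
time: 21.42
tool_pos: [0.4923, 0.2894, 0.0944]
blk2 [0.5861 0.044  0.092 ] blk1 [ 0.5928 -0.022   0.092 ]
[0.5612 0.0517 0.12  ]
[0.6099 0.0552 0.12  ]
[ 0.5673 -0.0087  0.12  ]
[ 0.6159 -0.0052  0.12  ]
[ 486   18   74   60 2488] [528.7801  51.8236]
[ 233  174  101  109 4280] [283.0012 219.9283]Traceback (most recent call last):
  File "<stdin>", line 14, in <module>
  File "h.py", line 33, in wonz
    o,d=wray(c,u,v);return o+d*(z-o[2])/d[2]
        ~~~~^^^^^^^
  File "h.py", line 30, in wray
    s=c['state'];M=np.array(c['T_tool_cam']);R=np.array(s['ee_rot']);x,y=(u-c['cx']),(v-c['cy']);r=np.hypot(x,y)+1e-9;th=r/c['fx']
      ~^^^^^^^^^
KeyError: 'state'
```

```bash
python3 - <<'E'
from h import *
np.set_printoptions(precision=4,suppress=True)
c=load('w8')
H=cv2.cvtColor(c['frame'],cv2.COLOR_RGB2HSV);m=((H[...,0]<8)|(H[...,0]>172))&(H[...,1]>120)&(H[...,2]>60)
n,l,st,ce=cv2.connectedComponentsWithStats(m.astype(np.uint8))
k=np.zeros((420,560),np.uint8);k[174:283,233:334]=(l[174:283,233:334]>0)
cs,hi=cv2.findContours(k,cv2.RETR_CCOMP,cv2.CHAIN_APPROX_NONE)
for q,hh in zip(cs,hi[0]):
    if len(q)>30: e=cv2.fitEllipse(q);print('hole' if hh[3]>=0 else 'outer',e,wonz(c,*e[0],.054))
for u in (233,333): print(wonz(c,u,210,.054))
go(.497,.291,.006,4)
E
```

```text
outer ((283.2757568359375, 229.5267333984375), (98.69871520996094, 109.07151794433594), 178.04469299316406) [0.4957 0.2982 0.054 ]
hole ((283.5306091308594, 239.1100616455078), (71.7272720336914, 78.09649658203125), 88.26458740234375) [0.4964 0.2918 0.054 ]
[0.4649 0.3082 0.054 ]
[0.5242 0.3129 0.054 ]
shift [ 0.6  3.  91.3] yaw 0.005 t 21.48 F [ 0.3 -0.9  0.7] q6 2.03
```

```bash
python3 -m handwheel '1 2.5 40 0; 1 2.5 70 0; 1 2.5 83 0; 1 2.5 84 0; 1 2.5 84 0' | egrep 'time|tool_pos|cont'
python3 -c "
from h import *
go(.4965,.2915,.007,4)"
```

```text
time: 22.1
tool_pos: [0.5001, 0.2933, 0.0172]
contact_force: [-0.7, 0.6, -0.3]
shift [-1.5 -3.7 10.2] yaw 0.005 t 22.1 F [-0.7  0.6 -0.3] q6 2.03
```

```bash
python3 -m handwheel '-1.5 -3.5 5 0; -1.5 -3.5 8 0; -1.5 -3.5 8 0' | egrep 'time|tool_pos|cont'
python3 -m handwheel '0 0 0 0; 0 0 0 0; 0 0 0 0; 0 0 0 0' -1 25| egrep 'time|tool_pos|cont|gr'
python3 -m handwheel '0 0 -15 0; 0 0 -70 0; 0 0 -130 0; 0 0 -180 0; 0 0 -190 0; 0 0 -190 0' | egrep 'time|tool_pos|cont|gr'
python3 - <<'E'
from h import *
go(.578,.1475,.16,4)
E
```

```text
time: 22.48
tool_pos: [0.4951, 0.2908, 0.0074]
contact_force: [0.4, 0.1, 0.0]
time: 22.98
tool_pos: [0.4963, 0.2912, 0.008]
contact_force: [1.8, -0.0, 2.4]
grip_width: 0.063
gripper_force: 28.7
time: 23.72
tool_pos: [0.4946, 0.2906, 0.1969]
contact_force: [-0.3, 0.1, -4.9]
grip_width: 0.0635
gripper_force: 30.6
shift [-148.9   72.4   36.9] yaw 0.005 t 23.73 F [-0.3  0.1 -4.9] q6 2.03
```

```bash
python3 -m handwheel '-30 15 0 0; -80 40 0 0; -125 60 0 0; -145 71 10 0; -147 72 30 0; -147 72 36 0; -147 72 36 0' | egrep 'time|tool_pos|cont|gr'
python3 - <<'E'
from h import *
go(.578,.1495,.150,4)
E
```

```text
time: 24.6
tool_pos: [0.5767, 0.15, 0.1595]
contact_force: [-0.3, -0.3, -4.4]
grip_width: 0.0635
gripper_force: 30.4
shift [-0.6  1.3  9.5] yaw 0.006 t 24.6 F [-0.3 -0.3 -4.4] q6 1.75
```

```bash
python3 -m handwheel '0 0 6 0; 0 0 10 0; 0 0 13 0; 0 0 16 0' | egrep 'time|tool_pos|cont|gr'; python3 -m handwheel '0 0 2 0; 0 0 4 0; 0 0 4 0' | egrep 'time|tool_pos|cont|gr'
```

```text
time: 25.1
tool_pos: [0.5783, 0.1498, 0.1455]
contact_force: [0.5, -0.1, -4.0]
grip_width: 0.0635
gripper_force: 30.4
time: 25.48
tool_pos: [0.5783, 0.1499, 0.1435]
contact_force: [-4.0, 0.2, 5.4]
grip_width: 0.0635
gripper_force: 31.4
```

```bash
for i in 1 2; do python3 -m handwheel '0 0 3 0; 0 0 3 0' | egrep 'tool_pos|cont|gr'; done
```

```text
tool_pos: [0.5785, 0.1512, 0.1415]
contact_force: [-5.6, 3.9, 8.9]
grip_width: 0.0633
gripper_force: 31.7
tool_pos: [0.5786, 0.1524, 0.1392]
contact_force: [-6.3, 6.7, 10.4]
grip_width: 0.0639
gripper_force: 31.9
```

```bash
cat >> h.py <<'E'
def wcloud(c):
    "wrist cloud in world"
    s=c['state'];M=np.array(c['T_tool_cam']);R=np.array(s['ee_rot']);v,u=np.mgrid[:420,:560];x,y=u-c['cx'],v-c['cy'];r=np.hypot(x,y)+1e-9;th=np.minimum(r/c['fx'],1.4)
    z=c['range_z'].astype(float);P=np.stack([np.tan(th)*x/r*z,np.tan(th)*y/r*z,z],-1)
    return np.array(s['tool_pos'])+(P@M[:3,:3].T+M[:3,3])@R.T
def redtilt(f):
    shot('wrist',f);c=load(f);W=wcloud(c);p=np.array(c['state']['tool_pos'])
    H=cv2.cvtColor(c['frame'],cv2.COLOR_RGB2HSV);d=np.linalg.norm(W-(p+[0,0,.021]),axis=-1)
    near=(c['range_z']>0)&(d<.055)
    red=near&((H[...,0]<8)|(H[...,0]>172))&(H[...,1]>110); hub=near&(H[...,1]<60)&(H[...,2]>110)&(abs(W[...,0]-p[0])<.025)
    for n,m in (('red',red),('hub',hub)):
        q=W[m]
        if len(q)<30: print(n,len(q));continue
        o=q.mean(0);nv=np.linalg.svd(q-o)[2][2];print(n,len(q),'mean',np.round(o,4),'normal',np.round(nv,3),'min',np.round(np.percentile(q,2,0),4),'max',np.round(np.percentile(q,98,0),4))
E
python3 -c "
from h import *
redtilt('w9')"
```

```text
red 9823 mean [0.5765 0.1716 0.176 ] normal [-0.057  0.672  0.739] min [0.5483 0.1383 0.1407] max [0.6071 0.1853 0.1871]
hub 8409 mean [0.5778 0.1576 0.1854] normal [-0.01   0.117  0.993] min [0.5567 0.1369 0.1826] max [0.599  0.1762 0.188 ]
```

```bash
python3 -m handwheel '-2 0 3 0; -3 0 6 0; -3 0 9 0; -3 0 9 0' | egrep 'tool_pos|cont|gr';python3 -m handwheel '0 0 3 0; 0 0 6 0; 0 0 9 0; 0 0 9 0' | egrep 'tool_pos|cont|gr';python3 -c "
from h import *
redtilt('w10')"
```

```text
tool_pos: [0.5794, 0.1535, 0.1314]
contact_force: [-7.0, 15.2, 13.5]
grip_width: 0.0633
gripper_force: 32.6
tool_pos: [0.5798, 0.1522, 0.1204]
contact_force: [-2.0, 12.5, 5.5]
grip_width: 0.0634
gripper_force: 26.5
red 8817 mean [0.5776 0.1714 0.1649] normal [-0.045  0.517  0.855] min [0.5481 0.1472 0.1498] max [0.6071 0.1954 0.18  ]
hub 11977 mean [0.5777 0.1709 0.1662] normal [-0.046  0.52   0.853] min [0.5567 0.1527 0.1548] max [0.5987 0.1888 0.177 ]
```

```bash
python3 -m handwheel '0 0 3 0; 0 0 6 0; 0 0 9 0; 0 0 9 0' | egrep 'tool_pos|cont|gr';python3 -c "
from h import *
redtilt('w11')"
```

```text
tool_pos: [0.5799, 0.149, 0.1101]
contact_force: [0.1, 5.4, 1.0]
grip_width: 0.0631
gripper_force: 27.1
red 9561 mean [0.5776 0.1703 0.1531] normal [ 0.071 -0.677 -0.733] min [0.5482 0.1349 0.1275] max [0.6064 0.1949 0.171 ]
hub 11294 mean [0.5778 0.1733 0.15  ] normal [0.054 0.346 0.937] min [0.5567 0.119  0.1336] max [0.599  0.1904 0.1653]
```

```bash
sed -i "s/&(abs(W\[...,0\]-p\[0\])<.025)/\&(abs(W[...,0]-p[0])<.025)\&(W[...,1]>p[1]+.008)/" h.py; python3 -m handwheel '-2 0 3 0; -4 0 6 0; -4 0 6 0' | egrep 'tool_pos|cont|gr';python3 -m handwheel '-2 0 0 0; -4 0 0 0; -4 0 0 0' | egrep 'tool_pos|cont|gr';python3 -c "
from h import *
redtilt('w12')"
```

```text
tool_pos: [0.5801, 0.1446, 0.1035]
contact_force: [0.5, 5.5, -0.8]
grip_width: 0.0633
gripper_force: 27.7
tool_pos: [0.58, 0.1429, 0.1029]
contact_force: [1.6, 11.9, -3.6]
grip_width: 0.063
gripper_force: 29.0
red 13183 mean [0.5779 0.1603 0.1449] normal [ 0.07  -0.523 -0.849] min [0.5487 0.1247 0.1095] max [0.6055 0.188  0.16  ]
hub 8113 mean [0.577  0.1762 0.1356] normal [-0.075  0.9    0.43 ] min [0.5565 0.1677 0.1146] max [0.5977 0.186  0.1529]
```

```bash
python3 -m handwheel '0 0 4 0; 0 0 8 0; -3 0 8 0; -4 0 8 0;-4 0 8 0' | egrep 'time|tool_pos|cont|gr';python3 -c "
from h import *
redtilt('w13')"
```

```text
time: 29.05
tool_pos: [0.5797, 0.1374, 0.0937]
contact_force: [2.0, 10.0, -6.7]
grip_width: 0.0628
gripper_force: 29.3
red 15470 mean [0.5778 0.1554 0.1343] normal [-0.036  0.362  0.931] min [0.5491 0.1235 0.0938] max [0.6053 0.1801 0.1457]
hub 5599 mean [0.5766 0.1744 0.1194] normal [-0.079  0.969  0.233] min [0.5562 0.1695 0.0962] max [0.5972 0.1799 0.1374]
```

```bash
python3 -m handwheel '0 0 4 0; 0 0 7 0; -2 0 7 0; -3.5 0 7 0;-3.5 0 7 0' | egrep 'time|tool_pos|cont|gr';python3 -c "
from h import *
redtilt('w14')
go(.496,.275,.15,4)"
```

```text
time: 29.72
tool_pos: [0.5797, 0.134, 0.0869]
contact_force: [1.5, 10.1, -6.0]
grip_width: 0.0631
gripper_force: 29.1
red 16314 mean [0.5778 0.1528 0.1264] normal [-0.02   0.268  0.963] min [0.5494 0.1228 0.0878] max [0.6055 0.1752 0.1355]
hub 4239 mean [0.5765 0.1724 0.1087] normal [-0.079  0.989  0.129] min [0.5563 0.1693 0.0848] max [0.597  0.1757 0.127 ]
shift [147.3 -72.6 -62.4] yaw 0.007 t 29.77 F [-0.5 10.  -4.7] q6 1.72
```

```bash
python3 -m handwheel '12 0 0 0; 14 0 -30 0; 14 0 -70 0; 50 -20 -80 0; 100 -50 -80 0; 140 -70 -80 0; 150 -73 -50 0; 150 -73 0 0' | egrep 'time|tool_pos|cont|gr';python3 -c "
from h import *
redtilt('w15')
go(.496,.277,.024,4)"
```

```text
time: 30.78
tool_pos: [0.4967, 0.2772, 0.0885]
contact_force: [0.2, -0.4, -4.1]
grip_width: 0.0632
gripper_force: 30.1
red 16159 mean [0.4946 0.296  0.128 ] normal [-0.025  0.305  0.952] min [0.4662 0.2657 0.0877] max [0.5221 0.3187 0.1376]
hub 4457 mean [0.4934 0.3154 0.1107] normal [-0.079  0.987  0.141] min [0.4732 0.3121 0.0869] max [0.5139 0.319  0.1289]
shift [ 3.5  5.4 55.6] yaw 0.006 t 30.82 F [-2.  -2.3 -9.2] q6 2.0
```

```bash
python3 -m handwheel '0 0 25 0; 0 0 45 0; 0 0 54 0; 0 0 56 0; 0 0 56 0' | egrep 'time|tool_pos|cont'; for i in 1 2 3; do python3 -m handwheel '0 0 3 0; 0 0 3 0' | egrep 'tool_pos|cont'; done
```

```text
time: 31.45
tool_pos: [0.4961, 0.2755, 0.0323]
contact_force: [0.8, -0.8, -3.7]
tool_pos: [0.4957, 0.2754, 0.0288]
contact_force: [0.2, 0.2, -4.6]
tool_pos: [0.4953, 0.2752, 0.0252]
contact_force: [0.9, -0.0, -4.1]
tool_pos: [0.4958, 0.2756, 0.023]
contact_force: [-0.8, -0.2, 1.0]
```

```bash
python3 -m handwheel '0 0 3 0; 0 0 6 0; 0 0 6 0' | egrep 'tool_pos|cont';python3 -c "
from h import *
redtilt('w16')"
```

```text
tool_pos: [0.496, 0.2772, 0.0217]
contact_force: [-9.8, -0.7, 26.8]
red 16584 mean [0.494  0.296  0.0616] normal [-0.018  0.29   0.957] min [0.4658 0.2663 0.0222] max [0.5217 0.3177 0.0703]
hub 4063 mean [0.4928 0.3154 0.0434] normal [-0.074  0.992  0.106] min [0.4725 0.3128 0.0196] max [0.5134 0.3181 0.0615]
```

```bash
python3 -m handwheel '0 0 -6 0; 0 0 -7 0' | egrep 'tool_pos|cont';python3 -m handwheel '0 0 0 0; 0 0 0 0; 0 0 0 0' .85 | egrep 'tool_pos|cont|wid';python3 -c "
from h import *
redtilt('w17')"
```

```text
tool_pos: [0.4958, 0.2754, 0.0236]
contact_force: [-1.0, 0.8, -5.1]
tool_pos: [0.4957, 0.2754, 0.0233]
contact_force: [0.7, 0.3, 0.9]
grip_width: 0.079
red 16987 mean [0.4932 0.2977 0.0609] normal [-0.001  0.199  0.98 ] min [0.4654 0.2698 0.0342] max [0.5206 0.3184 0.0674]
hub 2733 mean [0.492  0.3175 0.0402] normal [-0.071  0.997  0.022] min [0.4721 0.3157 0.0155] max [0.5123 0.319  0.058 ]
```

```bash
python3 -c "
from h import *
go(.4938,.2925,.016,4)"
```

```text
shift [17.2 -0.6  7.4] yaw 0.005 t 33.3 F [ 0.  -0.4  0.1] q6 2.0
```

```bash
python3 -m handwheel '8 -.5 0 0; 17 -.5 3 0; 17.5 -.5 7 0; 17.5 -.5 7 0' | egrep 'tool_pos|cont|wid';python3 -m handwheel '0 0 0 0; 0 0 0 0; 0 0 0 0; 0 0 0 0' -1 35| egrep 'time|tool_pos|cont|wid'; python3 -m handwheel '0 0 -10 0; 0 0 -50 0; 0 0 -110 0; 0 0 -165 0; 0 0 -195 -.15; 0 0 -195 -.3; 0 0 -195 -.45' | egrep 'time|tool_pos|cont|wid'
python3 -c "
from h import *
go(.589,.0125,.20,94)"
```

```text
tool_pos: [0.4931, 0.2927, 0.0158]
contact_force: [-0.2, 0.7, 0.5]
grip_width: 0.0792
time: 34.3
tool_pos: [0.494, 0.2927, 0.0167]
contact_force: [0.4, -0.6, 0.6]
grip_width: 0.0628
time: 35.17
tool_pos: [0.4933, 0.2925, 0.212]
contact_force: [-0.0, 0.3, -4.2]
grip_width: 0.063
shift [-290.   -58.9   12. ] yaw -1.111 t 35.17 F [-0.   0.3 -4.2] q6 1.58
```

```bash
python3 -m handwheel '-30 -6 0 -.15; -75 -15 0 -.32; -120 -24 0 -.49; -165 -33 0 -.66; -210 -43 0 -.83; -250 -51 0 -1; -285 -58 0 -1.11; -290 -59 0 -1.11' | egrep 'time|tool_pos|cont|wid'
python3 - <<'E'
from h import *
np.set_printoptions(precision=4,suppress=True)
go(.589,.0125,.14,94)
shot('wrist','w18');shot('top','t18');c=load('w18');W=wcloud(c);p=np.array(c['state']['tool_pos']);print(p)
H=cv2.cvtColor(c['frame'],cv2.COLOR_RGB2HSV);ok=c['range_z']>0
red=ok&((H[...,0]<8)|(H[...,0]>172))&(H[...,1]>110)&(np.linalg.norm(W-p-[0,0,.02],axis=-1)<.06)
q=W[red];print('red',len(q),np.percentile(q,[1,50,99],axis=0))
b=np.array([.589,.0145]);ex=np.array([np.cos(.07),np.sin(.07)]);ey=np.array([-ex[1],ex[0]])
for f,Wc,Hc,k in (('w',W,H,ok),('t',)+tuple(cloud(load('t18')))):
    u=(Wc[...,:2]-b)@ex;v=(Wc[...,:2]-b)@ey
    m=k&(abs(u)<.06)&(abs(v)<.09)&(Hc[...,2]<80)&(Wc[...,2]>.085)&(Wc[...,2]<.135);print(f,m.sum())
    for sgn in (1,-1):
        mm=m&(v*sgn>.005)&(v*sgn<.075)
        if mm.sum()>50: print(sgn,mm.sum(),'u',np.percentile(u[mm],[2,98]),'v',np.percentile(v[mm],[2,98]),'zmax',np.percentile(Wc[...,2][mm],97),'v at top',np.median(v[mm&(Wc[...,2]>np.percentile(Wc[...,2][mm],75))]))
E
```

```text
time: 36.17
tool_pos: [0.5878, 0.0097, 0.2109]
contact_force: [-0.1, 1.4, -4.9]
grip_width: 0.0626
shift [-1.4  2.7 70.9] yaw -0.009 t 36.17 F [-0.1  1.4 -4.9] q6 -0.04
[0.5878 0.0097 0.2109]
red 14735 [[ 0.5607 -0.0212  0.2051]
 [ 0.5752  0.0083  0.2569]
 [ 0.6059  0.0382  0.2619]]
w 6952
1 3416 u [-0.026   0.0176] v [0.0064 0.0612] zmax 0.12451105394468086 v at top 0.03300331839117002
-1 3073 u [-0.025   0.0124] v [-0.0619 -0.006 ] zmax 0.1237238341110174 v at top -0.033573012635903135
t 0
```

```bash
python3 -m handwheel '-2.2 3.2 25 -.009; -2.2 3.2 55 -.009; -2.2 3.2 69 -.009; -2.2 3.2 73 -.009; -2.2 3.2 73 -.009' | egrep 'time|tool_pos|cont'; for i in 1 2 3; do python3 -m handwheel '0 0 2 0; 0 0 2 0' | egrep 'tool_pos|cont'; done
```

```text
time: 36.9
tool_pos: [0.5904, 0.016, 0.1392]
contact_force: [0.0, 0.5, -3.4]
tool_pos: [0.5905, 0.0156, 0.1372]
contact_force: [-0.2, 0.2, -3.9]
tool_pos: [0.5899, 0.0155, 0.1344]
contact_force: [0.1, -0.3, -3.9]
tool_pos: [0.5899, 0.0156, 0.1322]
contact_force: [0.1, -0.5, -3.9]
```

Correct y to about 0.013 and keep feeling down.

```bash
python3 -m handwheel '0 -2.3 1 0; 0 -2.3 1 0' | egrep 'tool_pos|cont'; for i in 1 2 3; do python3 -m handwheel '0 0 1 0; 0 0 1 0' | egrep 'tool_pos|cont'; done
```

```text
tool_pos: [0.5902, 0.0131, 0.1314]
contact_force: [-0.7, -0.2, -3.7]
tool_pos: [0.5901, 0.0133, 0.1304]
contact_force: [0.2, 0.2, -3.8]
tool_pos: [0.5901, 0.0133, 0.1294]
contact_force: [0.2, -0.2, -4.0]
tool_pos: [0.5902, 0.0133, 0.1285]
contact_force: [-0.8, -0.5, -3.3]
```

```bash
for i in 1 2; do python3 -m handwheel '0 0 1 0; 0 0 1 0' | egrep 'time|tool_pos|cont'; done
```

```text
time: 38.9
tool_pos: [0.5906, 0.0134, 0.1283]
contact_force: [-1.6, 0.7, 2.0]
time: 39.15
tool_pos: [0.5908, 0.0135, 0.1283]
contact_force: [-2.7, 0.2, 7.0]
```

```bash
python3 -m handwheel '0 0 -1.6 0; 0 0 -1.6 0' | egrep 'time|tool_pos|cont'
```

```text
time: 39.4
tool_pos: [0.5904, 0.0134, 0.1283]
contact_force: [-0.8, 0.4, 0.9]
```

```bash
python3 -m handwheel '0 0 0 0; 0 0 0 0; 0 0 0 0' .75 | egrep 'time|tool_pos|cont|wid'; python3 -m handwheel '0 0 -10 0; 0 0 -40 0; 0 0 -90 0; 0 0 -140 0; 0 0 -150 0; 0 0 -150 0' | egrep 'time|tool_pos|cont|wid'
python3 - <<'E'
from h import *
np.set_printoptions(precision=4,suppress=True)
shot('wrist','w19');c=load('w19');W=wcloud(c);p=np.array(c['state']['tool_pos']);shot('top','t19')
H=cv2.cvtColor(c['frame'],cv2.COLOR_RGB2HSV);ok=c['range_z']>0
red=ok&((H[...,0]<8)|(H[...,0]>172))&(H[...,1]>110)&(np.linalg.norm(W-[.59,.013,.147],axis=-1)<.07)
q=W[red];print('red wrist',len(q),np.percentile(q,[2,50,98],axis=0)); top=q[q[:,2]>q[:,2].max()-.006]; print('plane',np.linalg.svd(top-top.mean(0))[2])
W,H,ok=cloud(load('t19'));red=ok&((H[...,0]<8)|(H[...,0]>172))&(H[...,1]>110)&(np.linalg.norm(W-[.59,.013,.147],axis=-1)<.07);q=W[red];print('red top',len(q),q.mean(0),q.max(0))
g=ok&(H[...,0]>40)&(H[...,0]<90)&(H[...,1]>50)&(W[...,2]>.10)&(W[...,2]<.16)&(W[...,0]<.5)&(W[...,0]>.25)&(abs(W[...,1])<.15);q=W[g];print('door',len(q),q.min(0),q.max(0));o=q.mean(0);print(o,np.linalg.svd((q-o)[:,:2])[2][0])
c=load('w19')
E
```

```text
time: 39.78
tool_pos: [0.5903, 0.0132, 0.128]
contact_force: [0.1, 0.5, 1.3]
grip_width: 0.0744
time: 40.52
tool_pos: [0.5906, 0.0133, 0.2792]
contact_force: [-0.1, 0.5, -0.3]
grip_width: 0.0748
red wrist 4393 [[ 0.5641 -0.0159  0.1242]
 [ 0.5866  0.0146  0.1729]
 [ 0.6126  0.0452  0.1774]]
plane [[ 0.994   0.1092  0.0039]
 [ 0.1092 -0.994   0.0036]
 [-0.0043  0.0031  1.    ]]<stdin>:7: RuntimeWarning: Mean of empty slice.
  ret = um.true_divide(
Traceback (most recent call last):
ValueError: zero-size array to reduction operation maximum which has no identity
```

Red rests level: top z 0.177, centre about (.588,.0147), x ends .564–.613, in line. Now the door.

```bash
python3 - <<'E'
from h import *
np.set_printoptions(precision=4,suppress=True)
W,H,ok=cloud(load('t19'))
g=ok&(H[...,0]>40)&(H[...,0]<90)&(H[...,1]>40)&(W[...,2]>.10)&(W[...,2]<.16)&(W[...,0]<.5)&(W[...,0]>.25)&(W[...,1]<.11)&(W[...,1]>-.06);q=W[g];o=q.mean(0);print('door',len(q),o,np.linalg.svd((q-o)[:,:2])[2][0],q.min(0),q.max(0))
go(.337,.0485,.2,94)
Hh=np.array([.511,.117]);R=np.array(get_state()['ee_rot'])
P=lambda a,s:Hh+.18*np.array([np.cos(a),np.sin(a)])-s*np.array([-np.sin(a),np.cos(a)])
p0=P(np.radians(217),.05);print(p0)
for a in (217,222,227,232,237,242,247,252,257,262,267,270,272,274): d=P(np.radians(a),.017)-p0;print(a,np.round(R.T@np.r_[d*1000,0],0)[:2],end=' ')
E
```

```text
<stdin>:4: RuntimeWarning: Mean of empty slice.
  ret = um.true_divide(
Traceback (most recent call last):
ValueError: zero-size array to reduction operation minimum which has no identity
```

Top view is occluded by the arm; use the earlier door measurement.

```bash
python3 - <<'E'
from h import *
go(.337,.0485,.2,94)
Hh=np.array([.511,.117]);R=np.array(get_state()['ee_rot'])
P=lambda a,s:Hh+.18*np.array([np.cos(a),np.sin(a)])-s*np.array([-np.sin(a),np.cos(a)])
p0=P(np.radians(217),.05);print(p0)
for a in (217,222,227,232,237,242,247,252,257,262,267,270,272,274): d=P(np.radians(a),.017)-p0;print(a,np.round(R.T@np.r_[d*1000,0],0)[:2],end=' ')
E
```

```text
shift [249.   53.6  77.3] yaw 0.003 t 40.62 F [-0.3  0.2 -0.2] q6 -0.05
[0.33715486 0.04860507]
217 [-18. -28.] 222 [-26. -41.] 227 [-35. -54.] 232 [-45. -66.] 237 [-56. -78.] 242 [-68. -88.] 247 [-81. -97.] 252 [ -95. -105.] 257 [-109. -111.] 262 [-124. -117.] 267 [-139. -121.] 270 [-148. -123.] 272 [-155. -124.] 274 [-161. -124.]
```

```bash
python3 -m handwheel '40 9 0 0; 95 21 0 0; 150 32 0 0; 200 43 0 0; 240 52 20 0; 249 54 60 0; 249 54 77 0; 249 54 77 0' -1 | egrep 'time|tool_pos|cont|wid'
python3 -c "
from h import *
go(.337,.0485,.098,94)
go(.337,.0485,.098,4)"
```

```text
time: 41.62
tool_pos: [0.3355, 0.0486, 0.1988]
contact_force: [-0.0, -0.3, 0.5]
grip_width: -0.0001
shift [ -2.1  -0.2 100.8] yaw 0.004 t 41.62 F [-0.  -0.3  0.5] q6 0.07
shift [ -2.1  -0.2 100.8] yaw -1.567 t 41.62 F [-0.  -0.3  0.5] q6 0.07
```

```bash
python3 -m handwheel '-2 0 40 0; -2 0 80 0; -2 0 99 0; -2 0 101 0; -2 0 101 0' | egrep 'time|tool_pos|cont'
python3 -m handwheel '-10 -16 0 0; -18 -28 0 0; -26 -41 0 0; -35 -54 0 0; -45 -66 0 0; -56 -78 0 0; -68 -88 0 0; -81 -97 0 0' | egrep 'time|tool_pos|cont'
python3 -c "
from h import *
go(.4,0,.104,94)"
```

```text
time: 42.25
tool_pos: [0.3407, 0.0491, 0.1007]
contact_force: [-0.5, -1.5, 0.3]
time: 43.25
tool_pos: [0.4287, -0.0423, 0.1]
contact_force: [-0.2, 0.2, 1.4]
shift [25.5 44.3 -4. ] yaw 0.003 t 43.25 F [-0.2  0.2  1.4] q6 -0.17
```

```bash
python3 -m handwheel '-7 -4 0 0; -14 -8 0 0; -21 -11 0 0; -28 -14 0 0; -36 -17 0 0; -43 -20 0 0; -50 -22 0 0; -54 -23 0 0' | egrep 'time|tool_pos|cont'
python3 - <<'E'
from h import *
np.set_printoptions(precision=4,suppress=True)
shot('wrist','w20');c=load('w20');W=wcloud(c);H=cv2.cvtColor(c['frame'],cv2.COLOR_RGB2HSV);shot('top','t20')
for n,(W,H,ok) in dict(w=(W,H,c['range_z']>0),t=cloud(load('t20'))).items():
    g=ok&(H[...,0]>40)&(H[...,0]<90)&(H[...,1]>40)&(W[...,2]>.128)&(W[...,2]<.15)&(W[...,0]<.56)&(W[...,0]>.3)&(abs(W[...,1])<.13);q=W[g]
    print(n,len(q))
    for y in np.arange(-.12,.13,.03):
        k=q[abs(q[:,1]-y)<.006]
        if len(k): print(round(y,2),len(k),np.percentile(k[:,0],[5,50,95]))
E
```

```text
time: 44.25
tool_pos: [0.4839, -0.0609, 0.1001]
contact_force: [-0.1, 0.7, 0.6]
w 4278
-0.09 1 [0.4729 0.4729 0.4729]
-0.06 313 [0.494  0.5036 0.5114]
-0.03 10 [0.4689 0.4696 0.4943]
0.03 372 [0.5017 0.5031 0.5097]
0.06 456 [0.5045 0.5089 0.5205]
0.09 358 [0.5067 0.5113 0.5229]
0.12 47 [0.5092 0.5115 0.5581]
t 234
0.0 17 [0.5018 0.5082 0.5178]
0.03 20 [0.5057 0.5119 0.5183]
0.06 18 [0.5062 0.5142 0.522 ]
0.09 20 [0.5098 0.5162 0.5228]
0.12 7 [0.5164 0.5482 0.5566]
```

```bash
python3 -m handwheel '-5 -1 0 0; -10 -1 0 0; -14 -1 0 0; -14 -1 0 0' | egrep 'time|tool_pos|cont'; for i in 1 2 3; do python3 -m handwheel '-2.5 0 0 0; -2.5 0 0 0' | egrep 'tool_pos|cont'; done
```

```text
time: 44.85
tool_pos: [0.4979, -0.0607, 0.1001]
contact_force: [-0.4, -0.2, -0.5]
tool_pos: [0.5001, -0.0605, 0.1001]
contact_force: [0.2, 0.6, 0.3]
tool_pos: [0.5026, -0.0603, 0.1002]
contact_force: [0.3, 0.2, 0.4]
tool_pos: [0.5051, -0.0601, 0.1001]
contact_force: [-0.1, 0.3, 0.1]
```

```bash
for i in 1 2 3 4; do python3 -m handwheel '-2.5 0 0 0; -2.5 0 0 0' | egrep 'time|tool_pos|cont'; done
```

```text
time: 45.85
tool_pos: [0.5056, -0.0601, 0.1]
contact_force: [-5.7, -1.4, 3.3]
time: 46.1
tool_pos: [0.5061, -0.0601, 0.1]
contact_force: [-10.8, -1.0, 8.8]
time: 46.35
tool_pos: [0.5079, -0.0601, 0.0999]
contact_force: [-11.6, -0.5, 9.5]
time: 46.6
tool_pos: [0.5137, -0.0597, 0.0999]
contact_force: [-0.4, -1.1, -0.4]
```

```bash
for i in 1 2 3; do python3 -m handwheel '-1.5 0 0 0; -1.5 0 0 0' | egrep 'time|tool_pos|cont'; done
```

```text
time: 46.85
tool_pos: [0.514, -0.0597, 0.0999]
contact_force: [-6.9, -2.4, 5.2]
time: 47.1
tool_pos: [0.514, -0.0597, 0.0999]
contact_force: [-11.3, -1.8, 8.7]
time: 47.35
tool_pos: [0.5139, -0.0597, 0.0998]
contact_force: [-15.2, -3.1, 12.1]
```

Firm stop reached: the catch snapped. I back off, rise and check everything.

```bash
python3 -m handwheel '15 0 0 0; 50 0 0 0; 80 0 -20 0; 80 0 -70 0; 80 60 -120 0; 80 110 -150 0; 80 110 -150 0' | egrep 'time|tool_pos|cont'
python3 - <<'E'
from h import *
np.set_printoptions(precision=4,suppress=True)
shot('wrist','w21');c=load('w21');W=wcloud(c);H=cv2.cvtColor(c['frame'],cv2.COLOR_RGB2HSV);ok=c['range_z']>0
S=cloud(shot('scene','s21'))
b=np.array([.589,.0145]);ex=np.array([np.cos(.07),np.sin(.07)]);ey=np.array([-ex[1],ex[0]])
for n,(W,H,ok) in dict(w=(W,H,ok),s=S).items():
    u=(W[...,:2]-b)@ex;v=(W[...,:2]-b)@ey;z=W[...,2]
    rm=ok&((H[...,0]<8)|(H[...,0]>172))&(H[...,1]>110)&(abs(u)<.06)&(abs(v)<.06)&(z>.1)
    if rm.sum()>30: print(n,'red',rm.sum(),'u',np.percentile(u[rm],[2,98]),'v',np.percentile(v[rm],[2,98]),'z',np.percentile(z[rm],98))
    bk=ok&(H[...,2]<80)&(abs(u)<.06)&(abs(v)<.09)&(z>.085)&(z<.135)&~rm
    for s in (1,-1):
        m=bk&(v*s>.005)
        if m.sum()>40: print(n,'blk',s,m.sum(),'u',np.percentile(u[m],[2,98]),'v',np.percentile(v[m],[2,98]),'z',np.percentile(z[m],97))
    g=ok&(H[...,0]>40)&(H[...,0]<90)&(H[...,1]>40)&(z>.125)&(z<.15)&(u<-.055)&(u>-.2)&(abs(v)<.13)
    for y in (-.09,-.06,-.03,0,.03,.06,.09):
        k=g&(abs(v-y)<.008)
        if k.sum(): print(n,'door v',y,k.sum(),np.percentile(u[k],[5,50,95]))
E
```

```text
time: 48.22
tool_pos: [0.4334, 0.0475, 0.253]
contact_force: [0.6, -0.1, -0.2]
w blk 1 68 u [0.0092 0.0237] v [0.0391 0.048 ] z 0.12412103298337268
w blk -1 230 u [-0.0254 -0.0153] v [-0.0641 -0.0056] z 0.11682404427859996
w door v -0.09 254 [-0.0694 -0.066  -0.056 ]
w door v -0.06 288 [-0.0699 -0.0666 -0.056 ]
w door v -0.03 309 [-0.0702 -0.0663 -0.0561]
w door v 0 327 [-0.0706 -0.0665 -0.0564]
w door v 0.09 282 [-0.0721 -0.0689 -0.0571]
s red 413 u [-0.0223  0.025 ] v [-0.0311  0.0279] z 0.18153972323345835
s blk 1 61 u [0.0056 0.0233] v [0.0054 0.0628] z 0.12704189258659626
s blk -1 266 u [-0.0241  0.024 ] v [-0.0636 -0.0146] z 0.1276950260232485
s door v -0.09 9 [-0.0639 -0.0565 -0.0554]
s door v -0.06 9 [-0.0655 -0.0608 -0.0565]
s door v -0.03 9 [-0.0651 -0.0588 -0.0564]
s door v 0 12 [-0.0662 -0.0601 -0.0566]
s door v 0.06 7 [-0.0656 -0.0625 -0.056 ]
s door v 0.09 10 [-0.0698 -0.0647 -0.0582]
```

Door is parallel and shut, red is on top and in line, and the robot touches nothing. I'm handing in.

```bash
python3 -c "
from workcell import *
print(hand_in())"
```

```text
the job is handed in; nothing more can be done
None
```

The job is handed in at about 48 s of the 72 s allowed: both black rollers rest in the bottom-row gaps with the red one on top between them, ends in line to a few mm, the door snapped past its catch to a firm stop, and I found no sign that anything else moved. I did feel-press the two blacks with up to about 12 N and tipped the red over against the bay's left wall. The final check was by camera depth numbers only.

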